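Open the double-latched slope-lid chest under the pipe rack

TASK

Open the slope-lid chest that stands under the pipes: first swing the flat turning keeper clear of the bolt, right round to its stop, then draw the bolt fully back, then raise the lid by its handle to its stop and let go of it there. The small fittings and tools around and on the chest must stay where they are.

Things in the scene. Friction and masses are not known exactly. Their poses are not given: they have to be found in the camera images.
- chest: Fixed blue sheet-metal chest, 270 mm deep (x), 370 mm wide (y); its slope lid faces the robot. Origin on the table, middle of its width, front wall at x = -150 mm, back at +120 mm; x away from the robot, y left, z up. The lid plane rises at 30 deg from x = -150, z = 55 mm to the hinge at x = 40, z = 165 mm; behind is a flat ledge, z = 165 mm. Steel end frames at y = +-189 mm, up to 378 mm high.
- front_pipe (a point): Middle of the axis of the front one of three grey pipes along y on the end frames, over the lid: 32 mm in diameter, 560 mm long, at x = -35, z = 354 mm of the chest; the others lie behind it. It blocks a tool pointing straight down at the latches: come from the front, tilted about 30 deg, square to the lid, and keep that tilt while raising the lid (the bar turns between the fingers).
- keeper (a joint): First catch: a flat steel bar 12 mm wide, 86 mm long, on the lid, turning about keeper_pivot, square to the lid. At 0 rad its long arm (46 mm) points to -y, in line with the bolt, and blocks it after some mm. Grows anticlockwise, looking at the lid: the grip pin goes from the left (+y) of the pivot down the slope; stop at 1.5 rad, clear of the bolt from 0.9. Stays where left; 2 N at the pin.
- keeper_pin (a point): Middle of the top end of the keeper's grip pin: round, 12 mm in diameter, square to the lid, top 56 mm off the lid plane; the flat bar below it reaches up to 14 mm off the lid. The pin is 32 mm from the pivot axis. Axes: z square to the bar, away from the lid; y from pivot to pin.
- keeper_pivot (a point): Top of the keeper's pivot, 18 mm off the lid plane, 17 mm right (-y) of the lid's middle and 115 mm down the slope from the hinge.
- bolt (a joint): Second latch: a square steel bar (12 mm) sliding along y in two guides on the lid. At 0 m its right-hand (-y) end is under a steel staple on the chest's right border and holds the lid shut; grows as the bolt is drawn left (+y); clear of the staple from 0.022 m, stop at 0.036 m. It stays where left (friction about 3 N).
- bolt_knob (a point): Middle of the top end of the bolt's round knob: 12 mm in diameter, square to the lid, top 62 mm off the lid plane, 115 mm down the slope from the hinge, 122 mm right of the lid's middle at bolt 0. Guides 23 mm high stand on the lid on the bolt's line, 21 mm right and 44 mm left of it. The bolt's top is 16 mm off the lid. Axes as the lid's: x up the slope, y left, z square to the lid.
- lid (a joint): The lid's hinge: 0 rad shut, grows as its front edge rises, stop at 1.0 rad. Stiff friction hinge, so the lid stays where it is left; raising it takes about 10 N at the handle.
- lid_handle (a point): Middle of the grip bar of the lid's handle: square bar 12 by 12 mm, 64 mm long up the slope, middle 40 mm off the lid plane (34 mm free below the bar), on two posts at its ends; 75 mm left (+y) of the lid's middle and 178 mm from the hinge line along the lid. Axes as the lid's: x up the slope (towards the hinge), y to the left, z square to the lid.
- lid_hinge (a point): A point of the hinge line at the lid's middle, in the lid plane; the line runs along y of this point.
- elbow: White plastic pipe elbow, about 75 mm, lying on the table right of the chest's front; bystander. Origin under its corner.
- coupling: Grey plastic pipe coupling, 56 mm in diameter, 50 mm high, standing on the table left of the chest's front; bystander. Origin under its centre.
- tin: Steel tin, 72 mm in diameter, 85 mm high, standing left of the chest; bystander. Origin under its centre.
- tape: White roll of tape, 70 mm in diameter, 19 mm high, lying right of the chest; bystander. Origin under its centre.
- valve: Brass ball valve, 70 mm long, with a steel lever, on the chest's ledge; bystander. Origin under its centre.
- carton: Small cardboard carton 60 by 90 by 50 mm on the chest's ledge; bystander. Origin under its centre.
- wrench: Steel wrench, 200 mm, lying on the table at the robot's right; bystander. Origin under its middle.

How it is judged:
On the way, in this order (a step that is already met when the one before it is completed fails the run):
1. the keeper is swung clear (over 1.2 rad) with the bolt still home (under 12 mm) and the lid shut (value of joint keeper above 1.2 rad and value of joint bolt below 0.012 m and value of joint lid below 0.06 rad), for 0.2 s.
2. the bolt is drawn (over 28 mm) with the lid still shut (value of joint bolt above 0.028 m and value of joint lid below 0.06 rad), for 0.2 s.
At the end, for the whole second after the job is handed in: The lid stands open (over 0.85 of its 1.0 rad) and still, released, with the bolt still drawn (over 26 mm), the keeper still turned clear (over 1.1 rad), and each of the seven bystanders within 30 mm of where it was (value of joint lid above 0.85 rad and velocity of joint lid between -0.05 and 0.05 rad/s and value of joint bolt above 0.026 m and value of joint keeper above 1.1 rad and distance of each of elbow, coupling, tin, tape, valve, carton, wrench from where it was at the start of the episode below 0.03 m); the robot touches nothing.
It fails at once if a bystander is pushed more than 30 mm from its place (distance of any of elbow, coupling, tin, tape, valve, carton, wrench from where it was at the start of the episode above 0.03 m).
It also fails if it takes over 58 s, if anything falls off the work surface, if the arm or the gripper's body presses on something with over 40 N, if the wrist force passes 120 N, or if a joint passes its speed limit or range.

ROBOT

A 6-joint arm with a two-finger parallel gripper is mounted at the origin on the work surface. World frame = base frame: x ahead of the robot, y to its left, z up, the work surface at z = 0. Lengths are in m, angles in rad, forces in N, time in s.
With the tool pointing down it reaches from about 0.275 to 0.85 m from the base axis. Payload 5.2 kg.
Tool frame: the origin (TCP) lies on the front face of the gripper's body, between the roots of the fingers; the fingertips stand 73 mm ahead of it and the grasp point (between the pads) lies 54 mm ahead of it; z points along the fingers, y is the direction in which the jaws open and shut (so a half turn about z gives the same grasp; the last joint's range is limited). The gripper opens to 85 mm and grips with 20 to 120 N. Pads are 22 mm wide; open, the fingers measure 114 mm over their backs; the gripper's body (76 mm by 85 mm) begins 54 mm behind the grasp point. The pads swing forward as they close: fully open they stand 13 mm farther back than shut.
Start: joints at [0.954, 0.259, 1.535, -0, 1.348, -0.203], TCP at [0.221, 0.504, 0.304] pointing down, gripper open.
Joint ranges: [-3.14, 3.14], [-0.91, 2.08], [0.19, 2.58], [-1.22, 4.36], [0.22, 2.71], [-3.12, 3.12]. Speed limits (rad/s): [2.57, 2.57, 3.14, 3.14, 3.14, 3.14].

INTERFACE

Orientations are given as a unit quaternion [x, y, z, w].
In Python, from workcell import bot gives the robot as it stands. The module is installed in compiled form; this text tells all that it offers.
- The arm moves only by the tool jog_arm, never from a script. Its argument "deltas" is a list of rows, each a list of 7 numbers: the shift along the tool's x, y, z in m, then the turn, a rotation vector about the tool's x, y, z in degrees, then the finger opening in m, from 0 to 0.0854. In form: [[x, y, z, rx, ry, rz, jaw], ...]. A call has 1 to 20 rows; each row is the pose to reach, as a shift and turn from the pose commanded when the call began, along the tool's axes at that moment; what a row does not reach only later rows make up. A row lasts 1/12 s, in which the tool goes at most 41.7 mm and 7.16 degrees, less where a joint would pass 70% of its speed; a pose out of reach is approached as far as the arm can. A call with a gripper value outside its range is refused whole. The fingers move at their own pace and stop on an object; the grip force is fixed at half the most. Time passes only in rows, so rows that repeat a pose let the fingers close. It gives the time, the measured TCP pose, the force and the opening at its end, in the units of the state.
- bot.get_obs(): the state, without advancing time (a new reading comes with each control period).
- bot.grab_frame(name): name is "side" or "top" or "wrist"; returns (picture, depth): 384x512x3 uint8, blue, green, red; 384x512 float32, m along the optical axis (not along the pixel's ray), 0 where there is no reading.
- bot.get_calibration(name): a dict with "camera_matrix" (3x3 intrinsics, pixels), "R" (3x3) and "t" (3): a world point X has camera coordinates R X + t; the wrist camera has in their place "mount" (4x4, takes a point from camera to tool coordinates, whose origin is the TCP and whose axes are the flange's). Camera axes: x right, y down, z forward; pixel columns grow to the right and rows downward; lengths in m; the calibration is good to about 2 mm. A picture is of the moment at which its call begins: read the wrist's pose just before it. get_calibration takes no time and is no camera call.
- bot.close_job(): hands the job in, once; it reports no verdict.
The state is a dict: "time": time; "joint_positions": joint angles; "qvel": joint speeds; "joint_efforts": joint torques, N m; "tcp_pos": TCP position; "eef_rot": TCP orientation; "contact_force": force on the tool from outside, world axes, zero at the start; "moment": the same for the moment, N m; "finger_gap": opening from 0.0 (shut) to 1.0 (fully open).
Only numpy, scipy, OpenCV 4.12 (cv2) and the standard library are available. Lean on these libraries where they do the work, as an engineer would, in place of code of your own. Each camera call takes 0.05 s, during which the arm holds its last target.

## Working session

There is one attempt and no reset: what is moved stays moved. The work goes in short steps, Python scripts to look and compute and a tool call to move; the robot and the scene stay as the last step left them, time stands still between calls to the robot, and variables do not carry over. Pictures are saved under pics/ and viewed, and the job is handed in when it is done.

Besides the shell and the picture viewer there is one more tool, called after "Request:" as name(argument=value, ...) on one line, values as JSON. jog_arm: Moves the arm, as the interface text tells. Its arguments: {"type":"object","properties":{"deltas":{"type":"array","items":{"type":"array","items":{"type":"number"}}}},"required":["deltas"]}

```bash
mkdir -p pics; ls; cat > h.py <<'E'
import numpy as np, cv2
from scipy.spatial.transform import Rotation as Ro
from workcell import bot
def grab(n,save=None):
    o=bot.get_obs(); im,d=bot.grab_frame(n); c=bot.get_calibration(n)
    K=np.array(c["camera_matrix"])
    if "mount" in c:
        T=np.eye(4);T[:3,:3]=Ro.from_quat(o["eef_rot"]).as_matrix();T[:3,3]=o["tcp_pos"]
        M=T@np.array(c["mount"]); R=M[:3,:3].T; t=-R@M[:3,3]
    else: R=np.array(c["R"]);t=np.array(c["t"])
    if save: cv2.imwrite("pics/%s.png"%save,im); np.savez("pics/%s.npz"%save,im=im,d=d,K=K,R=R,t=t)
    return im,d,K,R,t
def load(s):
    z=np.load("pics/%s.npz"%s); return z["im"],z["d"],z["K"],z["R"],z["t"]
def cloud(d,K,R,t):
    v,u=np.mgrid[:d.shape[0],:d.shape[1]]
    p=np.stack([(u-K[0,2])*d/K[0,0],(v-K[1,2])*d/K[1,1],d],-1)
    return (p-t)@R
def ray(u,v,K,R,t):
    c=-R.T@t; r=R.T@np.linalg.solve(K,[u,v,1.]); return c,r/np.linalg.norm(r)
def proj(X,K,R,t):
    p=R@np.asarray(X)+t; q=K@p; return q[:2]/q[2]
E
python3 - <<'E'
from h import *
o=bot.get_obs(); print(o)
for n in("side","top","wrist"):
    im,d,K,R,t=grab(n,n+"0"); print(n,K.tolist(),(-R.T@t).round(3),R[2].round(3))
E
```

```text
pics
{'time': 0.0, 'joint_positions': array([ 9.54196476e-01,  2.59345422e-01,  1.53611364e+00, -9.51754627e-06,
        1.34800629e+00, -2.02764997e-01]), 'qvel': array([-1.00765547e-03,  2.81428747e-04, -9.42978242e-05, -2.27918359e-03,
        1.21891774e-03,  7.01494002e-05]), 'joint_efforts': array([-1.47666891e-03, -4.46035802e+01, -2.90573519e+01, -2.56368285e-04,
        1.17956498e-02,  2.11516607e-05]), 'tcp_pos': array([0.22088814, 0.5032452 , 0.30306101]), 'eef_rot': array([ 2.05442939e-01,  9.78668648e-01, -8.60711365e-04, -3.68708284e-04]), 'contact_force': array([ 0.21133346,  0.31919072, -0.20279842]), 'moment': array([ 0.03547411,  0.03629792, -0.01734307]), 'finger_gap': 1.0007953272156744}
side [[490.03221533371294, 0.0, 267.5118545555575], [0.0, 490.03221533371294, 190.9236441961501], [0.0, 0.0, 1.0]] [-0.113 -0.883  1.064] [ 0.452  0.644 -0.618]
top [[432.992252426451, 0.0, 255.80605373502632], [0.0, 432.992252426451, 190.06648664039324], [0.0, 0.0, 1.0]] [0.417 0.007 1.645] [ 0.056  0.004 -0.998]
wrist [[307.0152216788361, 0.0, 260.2329621267228], [0.0, 307.0152216788361, 196.96260888768845], [0.0, 0.0, 1.0]] [0.157 0.532 0.373] [ 0.25  -0.112 -0.962]
```

View pics/side0.png

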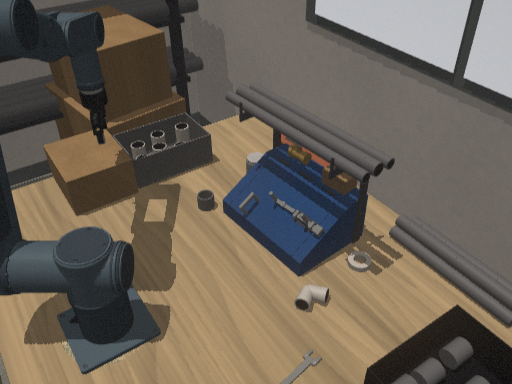

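View pics/top0.png

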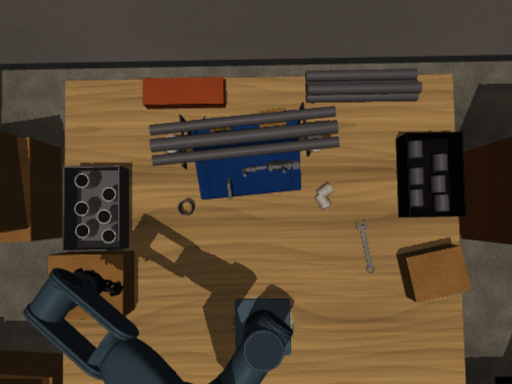

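View pics/wrist0.png

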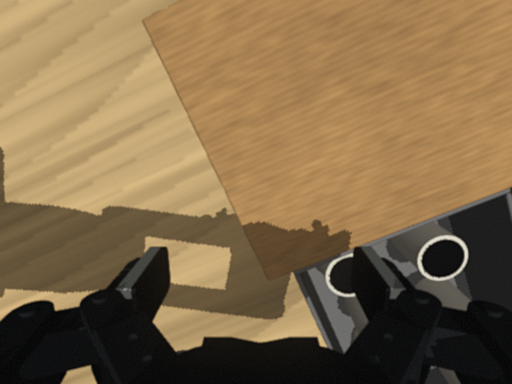

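The side and top views show the chest near (265,195) in the top view, slightly yawed. The handle is at about (230,188) and the keeper and bolt at about (243–295,168). Next I fit the lid plane and the chest frame.

```bash
python3 - <<'E'
from h import *
for s in("top0","side0"):
    im,d,K,R,t=load(s); P=cloud(d,K,R,t)
    hsv=cv2.cvtColor(im,cv2.COLOR_BGR2HSV)
    m=(hsv[...,0]>105)&(hsv[...,0]<125)&(hsv[...,1]>120)&(d>0)
    m&=(P[...,0]>.3)&(P[...,0]<.8)&(abs(P[...,1])<.35)
    X=P[m]; print(s,len(X),X.min(0).round(3),X.max(0).round(3))
    # ransac plane w/ ~30deg slope
    rng=np.random.default_rng(0); best=0
    for i in range(500):
        a=X[rng.choice(len(X),3)]; n=np.cross(a[1]-a[0],a[2]-a[0]); l=np.linalg.norm(n)
        if l<1e-6: continue
        n/=l; n*=np.sign(n[2]) or 1
        if not .8<n[2]<.92: continue
        k=abs((X-a[0])@n)<.003
        if k.sum()>best: best=k.sum();kb=k
    Y=X[kb]; c=Y.mean(0); n=np.linalg.svd(Y-c,full_matrices=False)[2][2]; n*=np.sign(n[2])
    print("plane n",n.round(4),"c",c.round(4),"tilt",np.degrees(np.arccos(n[2])).round(2),"yaw",np.degrees(np.arctan2(-n[1],-n[0])).round(2),best)
    # pipes: gray points z>.33
    g=(d>0)&(P[...,2]>.34)&(P[...,2]<.39)&(P[...,0]>.5)&(P[...,0]<.9)&(abs(P[...,1])<.4)&(hsv[...,1]<90)
    G=P[g]; 
    if len(G): print("pipes",len(G),G.mean(0).round(3),G.min(0).round(3),G.max(0).round(3))
    cv2.imwrite("pics/m_%s.png"%s,(m*255).astype(np.uint8))
    x0,y0,x1,y1=(140,70,350,220) if s=="top0" else (210,80,400,280)
    cv2.imwrite("pics/z_%s.png"%s,cv2.resize(im[y0:y1,x0:x1],None,fx=3,fy=3,interpolation=cv2.INTER_CUBIC))
E
```

```text
top0 3822 [ 0.48  -0.156 -0.006] [0.737 0.239 0.361]
plane n [-0.496  -0.0446  0.8672] c [0.5636 0.0465 0.0971] tilt 29.87 yaw 5.14 2279
pipes 6210 [0.651 0.046 0.369] [ 0.565 -0.235  0.34 ] [0.754 0.328 0.385]
side0 5749 [ 0.478 -0.151  0.045] [0.776 0.233 0.172]
plane n [-0.4938 -0.0404  0.8686] c [0.5845 0.0183 0.1071] tilt 29.7 yaw 4.67 3909
pipes 5522 [0.644 0.001 0.366] [ 0.564 -0.239  0.34 ] [0.74  0.337 0.382]
```

View pics/z_top0.png

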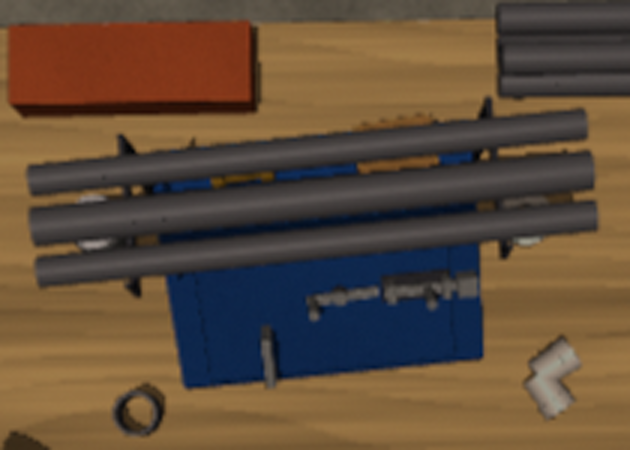

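View pics/z_side0.png

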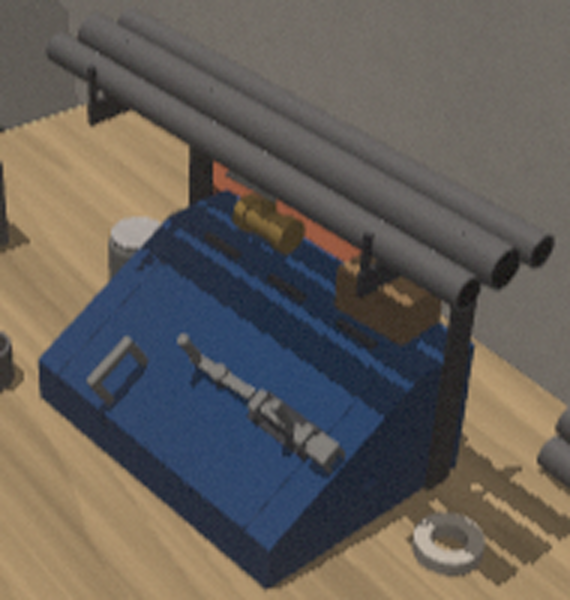

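```bash
python3 - <<'E'
from h import *
for s in("top0","side0"):
    im,d,K,R,t=load(s); P=cloud(d,K,R,t)
    hsv=cv2.cvtColor(im,cv2.COLOR_BGR2HSV)
    m=(hsv[...,0]>105)&(hsv[...,0]<125)&(hsv[...,1]>120)&(d>0)&(P[...,0]>.3)&(P[...,0]<.8)&(abs(P[...,1])<.35)
    n=np.array([-.4952,-.0425,.8679]);n/=np.linalg.norm(n)
    X=P[m]; 
    h=X@n; 
    hh,e=np.histogram(h,bins=np.arange(h.min(),h.max(),.001)); h0=e[hh.argmax()]+.0005
    L=X[abs(h-h0)<.006]
    yaw=np.radians(4.9); ex=np.array([np.cos(yaw),np.sin(yaw)]); ey=np.array([-ex[1],ex[0]])
    a=L[:,:2]@ex; b=L[:,:2]@ey
    fr=[];
    for lo in np.arange(b.min()+.02,b.max()-.02,.01):
        k=(b>=lo)&(b<lo+.01)
        if k.sum()>5: fr.append((lo+.005,np.sort(a[k])[1]))
    fr=np.array(fr); p=np.polyfit(fr[:,0],fr[:,1],1)
    res=fr[:,1]-np.polyval(p,fr[:,0]);k=abs(res)<.005; p=np.polyfit(fr[k,0],fr[k,1],1)
    print(s,"h0",h0.round(4),"front a at mid",np.polyval(p,(b.min()+b.max())/2).round(4),"dyaw",np.degrees(-p[0]).round(2))
    Lr=[];
    for lo in np.arange(a.min()+.01,a.max()-.01,.01):
        k=(a>=lo)&(a<lo+.01)
        if k.sum()>5: q=np.sort(b[k]); Lr.append((lo,q[1],q[-2]))
    Lr=np.array(Lr); print(np.median(Lr[:,1:],0).round(4)); print(Lr.round(3).tolist())
    # pipe axis direction by top ridge of the front pipe
    # gray fittings above the lid
    g=(d>0)&(P@n-h0>.008)&(P@n-h0<.09)&(P[...,0]>.45)&(P[...,0]<.72)&(hsv[...,1]<90)
    A=P[...,:2]@ex;B=P[...,:2]@ey
    g&=(B>b.min())&(B<b.max())
    print("fittings",g.sum())
    cv2.imwrite("pics/g_%s.png"%s,(g*255).astype(np.uint8))
    H=P@n-h0
    for lo in np.arange(b.min(),b.max(),.01):
        k=g&(B>=lo)&(B<lo+.01)
        if k.sum()>1: print(round(lo+.005,3),k.sum(),"a",A[k].min().round(3),A[k].max().round(3),"H",H[k].max().round(3))
E
```

```text
top0 h0 -0.1975 front a at mid 0.4963 dyaw -0.13
[-0.1906  0.1708]
[[0.504, -0.192, 0.172], [0.514, -0.192, 0.171], [0.524, -0.193, 0.173], [0.534, -0.19, 0.17], [0.544, -0.191, 0.169], [0.554, -0.191, 0.167], [0.564, -0.163, 0.171], [0.574, -0.07, 0.171], [0.584, -0.193, 0.172], [0.594, -0.19, 0.171], [0.604, -0.19, 0.17], [0.614, -0.191, 0.171], [0.654, -0.186, 0.169]]
fittings 359
-0.188 11 a 0.564 0.589 H 0.027
-0.178 21 a 0.564 0.59 H 0.029
-0.168 19 a 0.565 0.59 H 0.028
-0.158 16 a 0.564 0.589 H 0.028
-0.148 18 a 0.564 0.703 H 0.036
-0.138 13 a 0.559 0.584 H 0.055
-0.128 22 a 0.552 0.584 H 0.065
-0.118 15 a 0.571 0.703 H 0.041
-0.108 13 a 0.494 0.583 H 0.022
-0.098 11 a 0.574 0.584 H 0.02
-0.088 22 a 0.564 0.703 H 0.035
-0.078 6 a 0.567 0.704 H 0.029
-0.068 7 a 0.576 0.584 H 0.022
-0.058 11 a 0.574 0.705 H 0.032
-0.048 9 a 0.492 0.586 H 0.018
-0.038 10 a 0.573 0.583 H 0.021
-0.028 13 a 0.57 0.584 H 0.024
-0.018 11 a 0.492 0.585 H 0.021
-0.008 10 a 0.572 0.583 H 0.018
0.002 20 a 0.552 0.657 H 0.06
0.012 11 a 0.553 0.581 H 0.056
0.062 42 a 0.484 0.553 H 0.05
0.072 24 a 0.485 0.55
[... 839 characters left out ...]
0.574 0.71 H 0.033
-0.102 19 a 0.574 0.706 H 0.028
-0.092 46 a 0.564 0.703 H 0.027
-0.082 20 a 0.566 0.704 H 0.031
-0.072 17 a 0.574 0.702 H 0.032
-0.062 20 a 0.577 0.705 H 0.036
-0.052 13 a 0.575 0.587 H 0.016
-0.042 12 a 0.574 0.583 H 0.019
-0.032 21 a 0.572 0.678 H 0.021
-0.022 15 a 0.572 0.681 H 0.022
-0.012 14 a 0.571 0.682 H 0.016
-0.002 36 a 0.552 0.681 H 0.057
0.008 14 a 0.552 0.683 H 0.06
0.058 84 a 0.483 0.726 H 0.054
0.068 57 a 0.485 0.728 H 0.05
0.078 9 a 0.489 0.727 H 0.041
0.088 5 a 0.68 0.728 H 0.031
0.098 9 a 0.679 0.728 H 0.031
0.108 5 a 0.681 0.726 H 0.033
0.118 6 a 0.721 0.727 H 0.034
0.128 4 a 0.722 0.728 H 0.037
0.168 4 a 0.657 0.721 H 0.022
0.178 7 a 0.713 0.736 H 0.048
```

```bash
cat >> h.py <<'E'
YAW=np.radians(4.75); A0,B0=.644,-.011
EX=np.array([np.cos(YAW),np.sin(YAW),0]);EY=np.array([-np.sin(YAW),np.cos(YAW),0]);EZ=np.array([0,0,1.])
SL=np.arctan2(110,190)
def W(x,y,z): return EX*(A0+x)+EY*(B0+y)+EZ*z
def axes(q=0): # lid axes at opening q: up-slope, left, normal
    s=SL-q; return EX*np.cos(s)+EZ*np.sin(s), EY, -EX*np.sin(s)+EZ*np.cos(s)
def lid(u,y,n,q=0): # u: distance down the slope from hinge
    ux,uy,un=axes(q); return W(.04,0,.165)-u*ux+y*uy+n*un
def Rtool():
    ux,uy,un=axes(0); return np.stack([-ux,uy,-un],1)
def delta(g,R=None,back=.054):
    "row to bring grasp point to g"
    o=bot.get_obs(); R0=Ro.from_quat(o["eef_rot"]).as_matrix(); R=Rtool() if R is None else R
    T=g-back*R[:,2]; d=R0.T@(T-o["tcp_pos"]); rv=Ro.from_matrix(R0.T@R).as_rotvec(degrees=True)
    return d.round(4).tolist()+rv.round(2).tolist()
E
python3 - <<'E'
from h import *
o=bot.get_obs()
for n,p in dict(pin=lid(.115,.015,.056),piv=lid(.115,-.017,.018),knob=lid(.115,-.122,.062),handle=lid(.178,.075,.04)).items():
    print(n,p.round(4),[proj(p,*load(s)[2:]).round(1).tolist() for s in("top0","side0")])
print(Rtool().round(3)); print(delta(lid(.115,-.03,.16)))
E
```

```text
pin [0.5542 0.0501 0.1558] [[245.0, 174.8], [271.0, 192.7]]
piv [0.5758 0.0197 0.123 ] [[253.8, 169.4], [282.6, 203.9]]
knob [ 0.5625 -0.0867  0.161 ] [[284.7, 171.5], [301.6, 215.1]]
handle [0.5029 0.106  0.1104] [[229.9, 190.6], [246.7, 201.0]]
[[-0.862 -0.083  0.499]
 [-0.072  0.997  0.041]
 [-0.501  0.    -0.865]]
[-0.4392, -0.3583, 0.011, -7.54, -29.48, -27.78]
```

Request:
jog_arm(deltas=[[-0.22, -0.18, 0.005, -3.8, -14.8, -13.9, 0.04], [-0.22, -0.18, 0.005, -3.8, -14.8, -13.9, 0.04], [-0.22, -0.18, 0.005, -3.8, -14.8, -13.9, 0.04], [-0.22, -0.18, 0.005, -3.8, -14.8, -13.9, 0.04], [-0.439, -0.358, 0.011, -7.54, -29.5, -27.8, 0.04], [-0.439, -0.358, 0.011, -7.54, -29.5, -27.8, 0.04], [-0.439, -0.358, 0.011, -7.54, -29.5, -27.8, 0.04], [-0.439, -0.358, 0.011, -7.54, -29.5, -27.8, 0.04], [-0.439, -0.358, 0.011, -7.54, -29.5, -27.8, 0.04], [-0.439, -0.358, 0.011, -7.54, -29.5, -27.8, 0.04], [-0.439, -0.358, 0.011, -7.54, -29.5, -27.8, 0.04], [-0.439, -0.358, 0.011, -7.54, -29.5, -27.8, 0.04], [-0.439, -0.358, 0.011, -7.54, -29.5, -27.8, 0.04], [-0.439, -0.358, 0.011, -7.54, -29.5, -27.8, 0.04], [-0.439, -0.358, 0.011, -7.54, -29.5, -27.8, 0.04], [-0.439, -0.358, 0.011, -7.54, -29.5, -27.8, 0.04], [-0.439, -0.358, 0.011, -7.54, -29.5, -27.8, 0.04], [-0.439, -0.358, 0.011, -7.54, -29.5, -27.8, 0.04], [-0.439, -0.358, 0.011, -7.54, -29.5, -27.8, 0.04], [-0.439, -0.358, 0.011, -7.54, -29.5, -27.8, 0.04]])

```text
time: 1.82
tcp_pos: [0.4786, 0.001, 0.293]
eef_rot: [-0.041, 0.965, 0.012, 0.26]
contact_force: [-0.3, -0.7, 0.1]
finger_gap: 0.464
```

```bash
python3 - <<'E'
from h import *
o=bot.get_obs(); print(o["time"],o["tcp_pos"],o["joint_positions"].round(2),o["finger_gap"],delta(lid(.115,-.03,.16)))
c=grab("wrist","wrist1")[2:]
for n,p in dict(pin=lid(.115,.015,.056),knob=lid(.115,-.122,.062),handle=lid(.178,.075,.04)).items(): print(n,proj(p,*c).round(1))
im=load("wrist1")[0]
E
```

```text
1.8167 [0.47860492 0.00098735 0.29295784] [-0.37 -0.1   2.06  0.34  0.73 -2.23] 0.46403934102769484 [0.0, -0.0024, 0.0004, 0.14, 0.08, 0.13]
pin [313.9 202.8]
knob [135.1 204.7]
handle [392.  119.1]
```

View pics/wrist1.png

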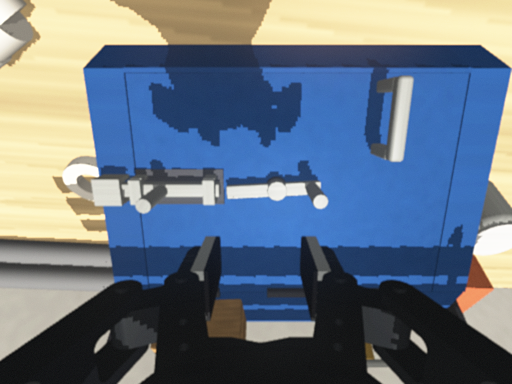

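```bash
python3 - <<'E'
from h import *
im,d,K,R,t=load("wrist1"); P=cloud(d,K,R,t)
o=W(.04,0,.165); ux,uy,un=axes()
Q=P-o; U=-(Q@ux);Y=Q@uy;N=Q@un
hsv=cv2.cvtColor(im,cv2.COLOR_BGR2HSV)
m=(hsv[...,0]>105)&(hsv[...,0]<125)&(hsv[...,1]>120)&(d>0)&(abs(N)<.012)&(U>.02)&(U<.2)
A=np.c_[U[m],Y[m],np.ones(m.sum())]; print("plane N=",np.linalg.lstsq(A,N[m],rcond=None)[0].round(4))
lidrow=m&(U>.12)&(U<.2); print("y range",[np.percentile(Y[lidrow],q).round(4) for q in(0.1,99.9)], "U max",np.percentile(U[m],99.8))
for n,u,y,h in(("pin",.115,.015,.056),("knob",.115,-.122,.062)):
    k=(abs(N-h)<.006)&(abs(U-u)<.02)&(abs(Y-y)<.02)
    print(n,k.sum(),U[k].mean().round(4),Y[k].mean().round(4),N[k].mean().round(4),"range",Y[k].min().round(4),Y[k].max().round(4),U[k].min().round(4),U[k].max().round(4))
k=(N>.035)&(N<.055)&(abs(Y-.08)<.02)&(abs(U-.178)<.05)
print("handle",k.sum(),np.median(Y[k]),Y[k].min(),Y[k].max(),U[k].min(),U[k].max(),np.median(N[k]))
# two-view ray intersection pin/knob/handle: wrist vs top
def tri(a,b):
    (c1,r1),(c2,r2)=a,b
    s=np.linalg.lstsq(np.c_[r1,-r2],c2-c1,rcond=None)[0]; p,q=c1+s[0]*r1,c2+s[1]*r2
    return (p+q)/2,np.linalg.norm(p-q)
for n,pw,pt in(("pin",(320,201),(244.3,174)),("knob",(143,205),(284,170))):
    p,g=tri(ray(*pw,K,R,t),ray(*pt,*load("top0")[2:])); q=p-o; print(n,"tri U,Y,N",(-(q@ux)).round(4),(q@uy).round(4),(q@un).round(4),"gap",g.round(4))
E
```

```text
plane N= [ 0.0012  0.0009 -0.0002]
y range [np.float64(-0.179), np.float64(0.1888)] U max 0.1996442199374623
pin 196 0.1173 0.0196 0.0555 range 0.0141 0.0253 0.1113 0.1227
knob 224 0.1152 -0.1155 0.0611 range -0.1219 -0.1102 0.1089 0.1207
handle 1619 0.0775227410135101 0.07292737962935619 0.08562237958988213 0.146640256163285 0.209657401912159 0.045480960599301075
pin tri U,Y,N 0.1146 0.019 0.0509 gap 0.0034
knob tri U,Y,N 0.1124 -0.12 0.0538 gap 0.0014
```

```bash
sed -i 's/A0,B0=.644,-.011/A0,B0=.644,-.006/' h.py; python3 - <<'E'
from h import *
print(delta(lid(.1165,.0145,.16)),delta(lid(.1165,.0145,.043)))
E
```

```text
[0.0015, 0.0474, 0.0005, 0.12, 0.08, 0.13] [0.0017, 0.0471, 0.1175, 0.12, 0.08, 0.13]
```

Request:
jog_arm(deltas=[[0.0015, 0.024, 0, 0, 0, 0, 0.04], [0.0015, 0.047, 0, 0, 0, 0, 0.04], [0.0015, 0.047, 0.02, 0, 0, 0, 0.04], [0.0015, 0.047, 0.04, 0, 0, 0, 0.04], [0.0015, 0.047, 0.06, 0, 0, 0, 0.04], [0.0015, 0.047, 0.07, 0, 0, 0, 0.04], [0.0015, 0.047, 0.07, 0, 0, 0, 0.04]])

```text
time: 2.45
tcp_pos: [0.5084, 0.05, 0.2297]
eef_rot: [-0.041, 0.965, 0.012, 0.258]
contact_force: [-0.8, -0.3, -0.4]
finger_gap: 0.469
```

```bash
python3 - <<'E'
from h import *
o=bot.get_obs(); print(o["time"],o["contact_force"].round(1))
im,d,K,R,t=grab("wrist","wrist2"); P=cloud(d,K,R,t)
O=W(.04,0,.165); ux,uy,un=axes()
Q=P-O; U=-(Q@ux);Y=Q@uy;N=Q@un
for n,u,y,h in(("pin",.115,.015,.056),):
    k=(abs(N-h)<.006)&(abs(U-u)<.02)&(abs(Y-y)<.015)
    print(n,k.sum(),U[k].mean().round(4),Y[k].mean().round(4),N[k].mean().round(4),"range",Y[k].min().round(4),Y[k].max().round(4),U[k].min().round(4),U[k].max().round(4))
print(delta(lid(.1165,.0145,.043)))
E
```

```text
2.45 [-0.8 -0.3 -0.4]
pin 388 0.1175 0.015 0.0553 range 0.0092 0.0209 0.1109 0.1227
[-0.0004, 0.0009, 0.0467, 0.13, -0.06, 0.03]
```

View pics/wrist2.png

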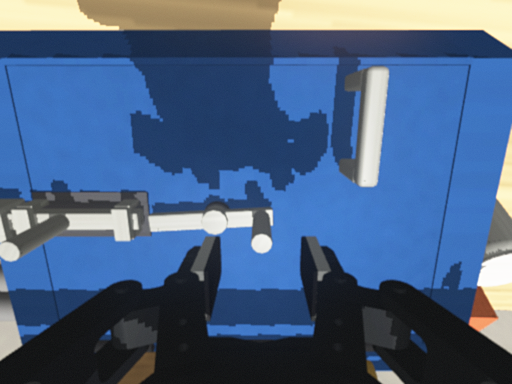

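The pin top sits at (262,243), midway between the fingers at about 209 and 315. Going down and gripping it.

Request:
jog_arm(deltas=[[0, 0.001, 0.018, 0, 0, 0, 0.04], [0, 0.001, 0.036, 0, 0, 0, 0.04], [0, 0.001, 0.046, 0, 0, 0, 0.04], [0, 0.001, 0.046, 0, 0, 0, 0.04], [0, 0.001, 0.046, 0, 0, 0, 0.03], [0, 0.001, 0.046, 0, 0, 0, 0.015], [0, 0.001, 0.046, 0, 0, 0, 0.005], [0, 0.001, 0.046, 0, 0, 0, 0.005], [0, 0.001, 0.046, 0, 0, 0, 0.005], [0, 0.001, 0.046, 0, 0, 0, 0.005]])

```text
time: 3.33
tcp_pos: [0.5318, 0.0525, 0.193]
eef_rot: [-0.04, 0.965, 0.012, 0.26]
contact_force: [-3.1, 4.9, 5.8]
finger_gap: 0.118
```

```bash
python3 - <<'E'
from h import *
o=bot.get_obs(); print(o["time"],o["contact_force"].round(1),o["finger_gap"],delta(lid(.1165,.0145,.043)))
grab("wrist","wrist3")
r=.032
for th in np.arange(.15,1.56,.15): print(th.round(2), "dx %.4f dy %.4f"%(r*np.sin(th),r*(np.cos(th)-1)))
E
```

```text
3.3333 [-3.1  4.9  5.8] 0.11813168197792338 [0.001, 0.0002, 0.0022, 0.09, 0.15, 0.01]
0.15 dx 0.0048 dy -0.0004
0.3 dx 0.0095 dy -0.0014
0.45 dx 0.0139 dy -0.0032
0.6 dx 0.0181 dy -0.0056
0.75 dx 0.0218 dy -0.0086
0.9 dx 0.0251 dy -0.0121
1.05 dx 0.0278 dy -0.0161
1.2 dx 0.0298 dy -0.0204
1.35 dx 0.0312 dy -0.0250
1.5 dx 0.0319 dy -0.0297
```

View pics/wrist3.png

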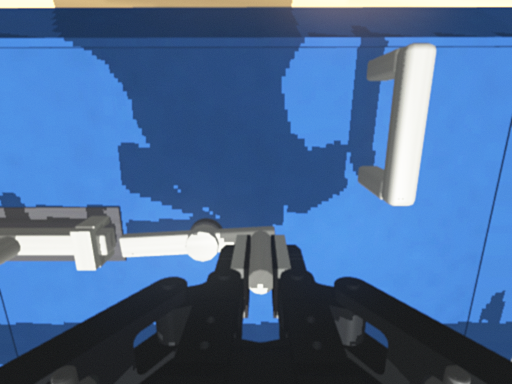

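Request:
jog_arm(deltas=[[0.005, -0.0004, 0, 0, 0, 0, 0.005], [0.0095, -0.0014, 0, 0, 0, 0, 0.005], [0.0139, -0.0032, 0, 0, 0, 0, 0.005], [0.0181, -0.0056, 0, 0, 0, 0, 0.005], [0.0218, -0.0086, 0, 0, 0, 0, 0.005], [0.0251, -0.0121, 0, 0, 0, 0, 0.005], [0.0278, -0.0161, 0, 0, 0, 0, 0.005], [0.0278, -0.0161, 0, 0, 0, 0, 0.005]])

```text
time: 4.05
tcp_pos: [0.5072, 0.0356, 0.1778]
eef_rot: [-0.041, 0.965, 0.013, 0.258]
contact_force: [-9.2, 8.9, 9.4]
finger_gap: 0.121
```

```bash
python3 - <<'E'
from h import *
o=bot.get_obs(); print(o["time"],o["contact_force"].round(1),o["finger_gap"],delta(lid(.1165,.0145,.043)))
grab("wrist","wrist4")
E
```

```text
4.05 [-9.2  8.9  9.4] 0.12096362566379039 [-0.0291, 0.015, 0.0021, 0.28, -0.09, 0.07]
```

View pics/wrist4.png

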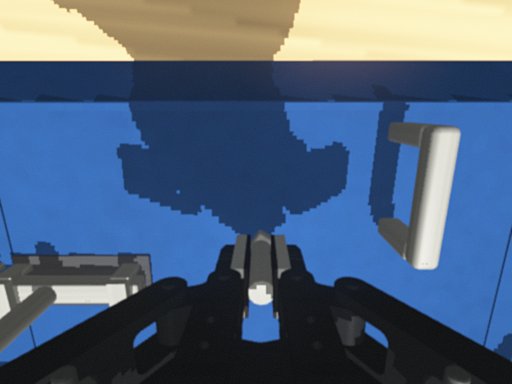

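Request:
jog_arm(deltas=[[0.002, -0.0043, 0, 0, 0, 0, 0.005], [0.0034, -0.0089, 0, 0, 0, 0, 0.005], [0.004, -0.0125, 0, 0, 0, 0, 0.005], [0.004, -0.015, 0, 0, 0, 0, 0.005], [0.004, -0.015, 0, 0, 0, 0, 0.005]])

```text
time: 4.52
tcp_pos: [0.5023, 0.0216, 0.1741]
eef_rot: [-0.042, 0.966, 0.014, 0.255]
contact_force: [-20.8, 7.7, 12.6]
finger_gap: 0.115
```

```bash
python3 - <<'E'
from h import *
o=bot.get_obs(); print(o["time"],o["contact_force"].round(1),o["finger_gap"],delta(lid(.1165,.0145,.043)))
E
```

```text
4.5167 [-20.8   7.7  12.6] 0.11526042266699887 [-0.0363, 0.0284, 0.0018, 0.47, -0.42, 0.11]
```

Request:
jog_arm(deltas=[[-0.002, -0.002, 0, 0, 0, 0, 0.005], [-0.003, -0.004, 0, 0, 0, 0, 0.005], [-0.003, -0.004, 0, 0, 0, 0, 0.005]])

```text
time: 4.77
tcp_pos: [0.5039, 0.0192, 0.1744]
eef_rot: [-0.042, 0.966, 0.016, 0.254]
contact_force: [-17.7, 13.4, 8.5]
finger_gap: 0.119
```

```bash
python3 - <<'E'
from h import *
o=bot.get_obs(); print(o["time"],o["contact_force"].round(1),o["finger_gap"],delta(lid(.1165,.0145,.043)))
E
```

```text
4.7667 [-17.7  13.4   8.5] 0.11872627358707194 [-0.0349, 0.031, 0.0014, 0.64, -0.63, 0.09]
```

Request:
jog_arm(deltas=[[0, 0.002, 0, 0, 0, 0, 0.04], [0, 0.002, 0, 0, 0, 0, 0.04], [0, 0.002, 0, 0, 0, 0, 0.04], [0, 0.002, -0.02, 0, 0, 0, 0.04], [0, 0.002, -0.05, 0, 0, 0, 0.04], [0, 0.002, -0.08, 0, 0, 0, 0.04], [-0.015, -0.03, -0.09, 0, 0, 0, 0.04], [-0.03, -0.06, -0.09, 0, 0, 0, 0.04], [-0.035, -0.09, -0.09, 0, 0, 0, 0.04], [-0.035, -0.1, -0.09, 0, 0, 0, 0.04], [-0.035, -0.1, -0.09, 0, 0, 0, 0.04]])

```text
time: 5.68
tcp_pos: [0.5047, -0.0897, 0.2741]
eef_rot: [-0.038, 0.964, 0.009, 0.261]
contact_force: [0.5, -0.7, -1.0]
finger_gap: 0.471
```

```bash
cat > m.py <<'E'
from h import *
import sys
o=bot.get_obs(); print(o["time"],o["contact_force"].round(1),o["finger_gap"])
im,d,K,R,t=grab("wrist",sys.argv[1]); P=cloud(d,K,R,t)
Q=P-W(.04,0,.165); ux,uy,un=axes()
U=-(Q@ux);Y=Q@uy;N=Q@un
for n,u,y,h in(("pin0",.115,.015,.056),("pin1",.147,-.015,.056),("knob",.115,-.122,.062),("knob1",.115,-.086,.062)):
    k=(abs(N-h)<.006)&(abs(U-u)<.015)&(abs(Y-y)<.015)
    if k.sum()>20: print(n,k.sum(),U[k].mean().round(4),Y[k].mean().round(4),N[k].mean().round(4),"range",Y[k].min().round(4),Y[k].max().round(4),U[k].min().round(4),U[k].max().round(4))
k=(N>.035)&(N<.055)&(abs(Y-.078)<.02)&(abs(U-.178)<.05)
if k.sum()>50: print("handle",k.sum(),Y[k].min().round(4),Y[k].max().round(4),U[k].min().round(4),U[k].max().round(4),np.median(N[k]).round(4))
E
python3 m.py wrist5; python3 -c "
from h import *
print(delta(lid(.1165,-.122,.05)))"
```

```text
5.6833 [ 0.5 -0.7 -1. ] 0.4709354396737812
pin1 317 0.147 -0.016 0.0551 range -0.0215 -0.0086 0.1413 0.1526
knob 257 0.1153 -0.1214 0.0613 range -0.1268 -0.1158 0.1084 0.1205
[0.0072, 0.0015, 0.0844, -0.08, 0.13, -0.15]
```

View pics/wrist5.png

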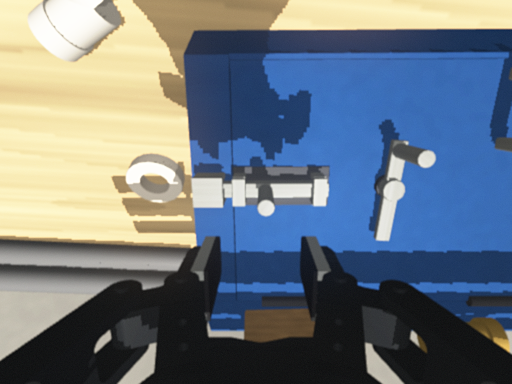

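Keeper pin now reads U 147, Y −16 mm, so it is at its stop at about 1.5 rad. The knob at (265,207) is centred between the fingers; down onto it.

Request:
jog_arm(deltas=[[0.006, 0.002, 0.02, 0, 0, 0, 0.04], [0.006, 0.002, 0.045, 0, 0, 0, 0.04], [0.006, 0.002, 0.07, 0, 0, 0, 0.04], [0.006, 0.002, 0.083, 0, 0, 0, 0.04], [0.006, 0.002, 0.083, 0, 0, 0, 0.03], [0.006, 0.002, 0.083, 0, 0, 0, 0.015], [0.006, 0.002, 0.083, 0, 0, 0, 0.005], [0.006, 0.002, 0.083, 0, 0, 0, 0.005], [0.006, 0.002, 0.083, 0, 0, 0, 0.005]])

```text
time: 6.48
tcp_pos: [0.5393, -0.0805, 0.1982]
eef_rot: [-0.04, 0.965, 0.011, 0.26]
contact_force: [3.2, 1.7, -5.5]
finger_gap: 0.118
```

```bash
python3 -c "
from h import *
o=bot.get_obs(); print(o['finger_gap'],o['contact_force'],delta(lid(.115,-.0855,.05)))"
```

```text
0.11795154255646892 [ 3.20829898  1.71711501 -5.46828307] [-0.001, 0.0334, 0.0016, 0.08, 0.07, 0.01]
```

Request:
jog_arm(deltas=[[0, 0.006, 0, 0, 0, 0, 0.005], [0, 0.012, 0, 0, 0, 0, 0.005], [0, 0.018, 0, 0, 0, 0, 0.005], [0, 0.024, 0, 0, 0, 0, 0.005], [0, 0.03, 0, 0, 0, 0, 0.005], [0, 0.035, 0, 0, 0, 0, 0.005], [0, 0.037, 0, 0, 0, 0, 0.005], [0, 0.037, 0, 0, 0, 0, 0.005]])

```text
time: 7.15
tcp_pos: [0.5367, -0.0469, 0.1983]
eef_rot: [-0.04, 0.965, 0.007, 0.261]
contact_force: [-9.7, -21.3, -2.4]
finger_gap: 0.118
```

```bash
python3 -c "
from h import *
o=bot.get_obs(); print(o['finger_gap'],o['contact_force'],delta(lid(.115,-.0855,.05)))"
```

```text
0.11800407024580846 [ -9.66421876 -21.33340124  -2.44537264] [-0.0008, -0.0003, 0.0015, -0.37, 0.16, 0.08]
```

Request:
jog_arm(deltas=[[0, -0.002, 0, 0, 0, 0, 0.04], [0, -0.002, 0, 0, 0, 0, 0.04], [0, -0.002, 0, 0, 0, 0, 0.04], [0, -0.002, -0.03, 0, 0, 0, 0.04], [0, -0.002, -0.06, 0, 0, 0, 0.04], [0, -0.002, -0.09, 0, 0, 0, 0.04], [0.02, 0.03, -0.09, 0, 0, 0, 0.04], [0.04, 0.06, -0.09, 0, 0, 0, 0.04], [0.062, 0.1, -0.09, 0, 0, 0, 0.04], [0.062, 0.13, -0.09, 0, 0, 0, 0.04], [0.062, 0.16, -0.09, 0, 0, 0, 0.04], [0.062, 0.16, -0.09, 0, 0, 0, 0.04], [0.062, 0.16, -0.09, 0, 0, 0, 0.04]])

```text
time: 8.23
tcp_pos: [0.4241, 0.1099, 0.2453]
eef_rot: [-0.043, 0.965, 0.012, 0.26]
contact_force: [0.6, -0.1, 0.0]
finger_gap: 0.465
```

```bash
python3 m.py wrist6; python3 -c "
from h import *
print(delta(lid(.178,.075,.04)))
grab('side','side6')
im=load('side6')[0]; cv2.imwrite('pics/z_side6.png',cv2.resize(im[80:280,210:400],None,fx=3,fy=3))"
```

```text
8.2333 [ 0.6 -0.1  0. ] 0.4654155550690939
pin1 235 0.1476 -0.0138 0.0551 range -0.0202 -0.0084 0.1408 0.1533
knob1 259 0.1157 -0.0844 0.0607 range -0.0913 -0.0791 0.1094 0.1211
handle 1268 0.069 0.0807 0.1468 0.2101 0.0457
[0.0005, -0.0043, 0.1016, 0.17, 0.12, 0.21]
```

View pics/wrist6.png

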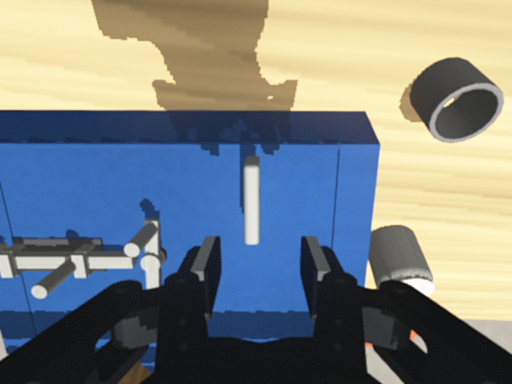

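View pics/z_side6.png

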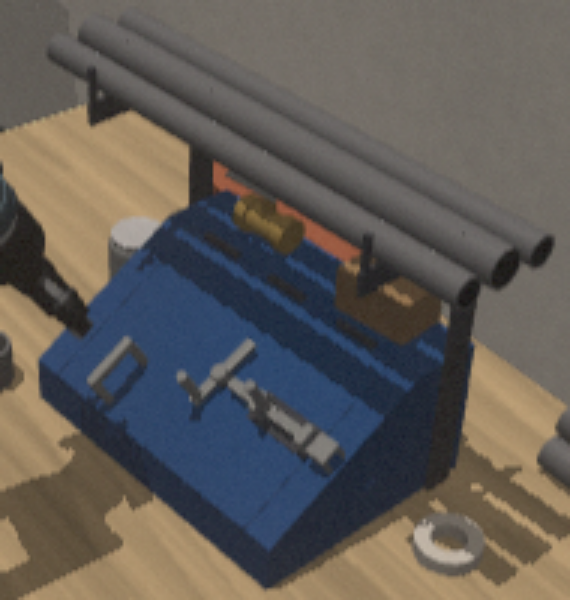

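The knob has moved 37 mm, so the bolt is drawn. The keeper is still turned, and the handle is at Y 75, U 178 mm as expected. Down onto the handle.

Request:
jog_arm(deltas=[[0, -0.0045, 0.025, 0, 0, 0, 0.04], [0, -0.0045, 0.05, 0, 0, 0, 0.04], [0, -0.0045, 0.075, 0, 0, 0, 0.04], [0, -0.0045, 0.095, 0, 0, 0, 0.04], [0, -0.0045, 0.101, 0, 0, 0, 0.04], [0, -0.0045, 0.101, 0, 0, 0, 0.03], [0, -0.0045, 0.101, 0, 0, 0, 0.015], [0, -0.0045, 0.101, 0, 0, 0, 0.005], [0, -0.0045, 0.101, 0, 0, 0, 0.005], [0, -0.0045, 0.101, 0, 0, 0, 0.005]])

```text
time: 9.17
tcp_pos: [0.4753, 0.1078, 0.1584]
eef_rot: [-0.04, 0.965, 0.012, 0.26]
contact_force: [5.1, 11.4, -8.1]
finger_gap: 0.126
```

```bash
python3 - <<'E'
from h import *
o=bot.get_obs(); print(o['finger_gap'],o['contact_force'],delta(lid(.178,.075,.04)))
R=Rtool(); p0=lid(.178,.075,.04)
for q in np.arange(.1,1.01,.05): print(q.round(2),(R.T@(lid(.178,.075,.04,q)-p0)).round(4).tolist())
E
```

```text
0.12579442092806636 [ 5.12704411 11.4012128  -8.14937483] [0.0004, 0.0009, 0.0012, 0.15, 0.09, -0.0]
0.1 [-0.0049, -0.0, -0.0176]
0.15 [-0.008, -0.0, -0.0262]
0.2 [-0.0115, -0.0, -0.0346]
0.25 [-0.0154, -0.0, -0.0428]
0.3 [-0.0198, -0.0, -0.0508]
0.35 [-0.0245, -0.0, -0.0586]
0.4 [-0.0296, -0.0, -0.0662]
0.45 [-0.0351, -0.0, -0.0734]
0.5 [-0.041, -0.0, -0.0804]
0.55 [-0.0472, -0.0, -0.0871]
0.6 [-0.0537, 0.0, -0.0935]
0.65 [-0.0605, 0.0, -0.0996]
0.7 [-0.0676, -0.0, -0.1053]
0.75 [-0.075, -0.0, -0.1106]
0.8 [-0.0827, -0.0, -0.1156]
0.85 [-0.0906, -0.0, -0.1201]
0.9 [-0.0987, 0.0, -0.1243]
0.95 [-0.107, 0.0, -0.1281]
1.0 [-0.1155, -0.0, -0.1314]
```

Request:
jog_arm(deltas=[[-0.002, 0, -0.009, 0, 0, 0, 0.005], [-0.005, 0, -0.0176, 0, 0, 0, 0.005], [-0.008, 0, -0.0262, 0, 0, 0, 0.005], [-0.0115, 0, -0.0346, 0, 0, 0, 0.005], [-0.0154, 0, -0.0428, 0, 0, 0, 0.005], [-0.0198, 0, -0.0508, 0, 0, 0, 0.005], [-0.0245, 0, -0.0586, 0, 0, 0, 0.005], [-0.0296, 0, -0.0662, 0, 0, 0, 0.005], [-0.0351, 0, -0.0734, 0, 0, 0, 0.005], [-0.041, 0, -0.0804, 0, 0, 0, 0.005], [-0.041, 0, -0.0804, 0, 0, 0, 0.005]])

```text
time: 10.08
tcp_pos: [0.4696, 0.1074, 0.2488]
eef_rot: [-0.04, 0.965, 0.012, 0.259]
contact_force: [-0.9, 8.3, -0.4]
finger_gap: 0.123
```

```bash
python3 - <<'E'
from h import *
o=bot.get_obs(); print(o['finger_gap'],o['contact_force'],o["moment"],o["joint_positions"].round(2),delta(lid(.178,.075,.04,.5)))
im=grab('side','side7')[0]; cv2.imwrite('pics/z_side7.png',cv2.resize(im[80:280,210:400],None,fx=3,fy=3))
E
```

```text
0.12271230007136197 [-0.87691533  8.2934882  -0.36969924] [1.12680735 0.8798386  0.64413116] [-0.05 -0.03  2.12  0.14  0.53 -1.8 ] [-0.0002, 0.0009, 0.0019, 0.17, 0.03, -0.03]
```

View pics/z_side7.png

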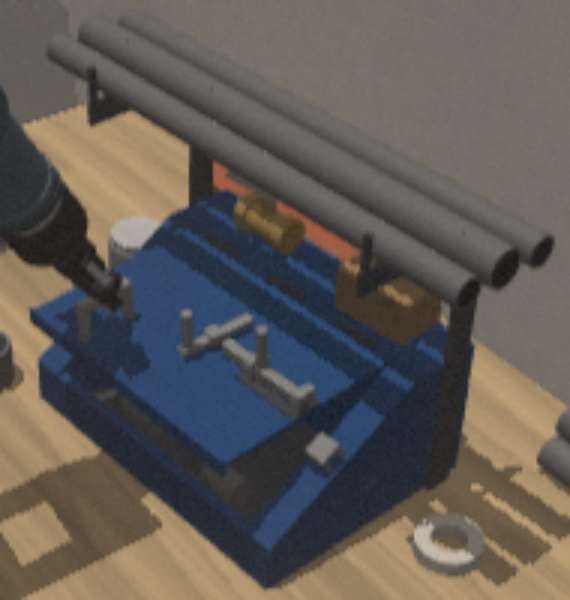

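Request:
jog_arm(deltas=[[-0.0062, 0, -0.0067, 0, 0, 0, 0.005], [-0.0127, 0, -0.0131, 0, 0, 0, 0.005], [-0.0195, 0, -0.0192, 0, 0, 0, 0.005], [-0.0266, 0, -0.0249, 0, 0, 0, 0.005], [-0.034, 0, -0.0302, 0, 0, 0, 0.005], [-0.0417, 0, -0.0352, 0, 0, 0, 0.005], [-0.0496, 0, -0.0397, 0, 0, 0, 0.005], [-0.0577, 0, -0.0439, 0, 0, 0, 0.005], [-0.066, 0, -0.0477, 0, 0, 0, 0.005], [-0.0745, 0, -0.051, 0, 0, 0, 0.005], [-0.0745, 0, -0.051, 0, 0, 0, 0.005]])

```text
time: 11.05
tcp_pos: [0.5059, 0.1105, 0.3272]
eef_rot: [-0.04, 0.966, 0.012, 0.255]
contact_force: [-6.2, 5.4, -4.2]
finger_gap: 0.125
```

```bash
python3 - <<'E'
from h import *
o=bot.get_obs(); print(o['finger_gap'],o['contact_force'],o["moment"],o["joint_positions"].round(2),delta(lid(.178,.075,.04,1.)))
im=grab('side','side8')[0]; cv2.imwrite('pics/z_side8.png',cv2.resize(im[80:280,210:400],None,fx=3,fy=3))
grab('wrist','wrist8')
E
```

```text
0.1248414341649909 [-6.23947449  5.36392517 -4.17800424] [0.6374135  1.76416347 0.25976852] [-0.04 -0.05  1.92  0.09  0.76 -1.74] [-0.0039, 0.0008, 0.0005, 0.2, -0.45, -0.05]
```

View pics/z_side8.png

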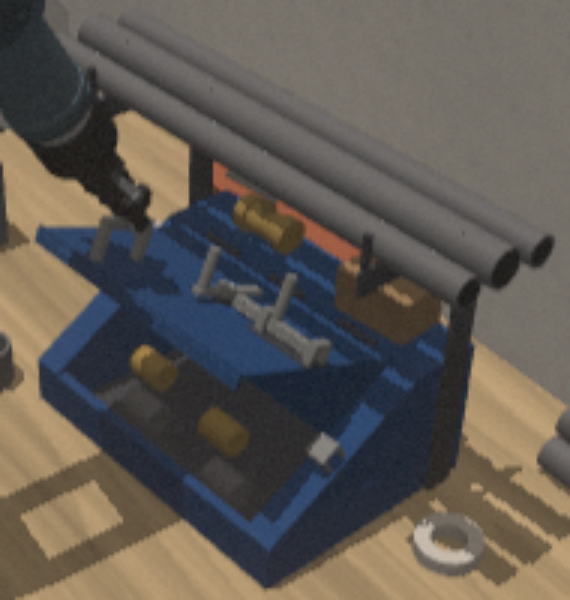

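View pics/wrist8.png

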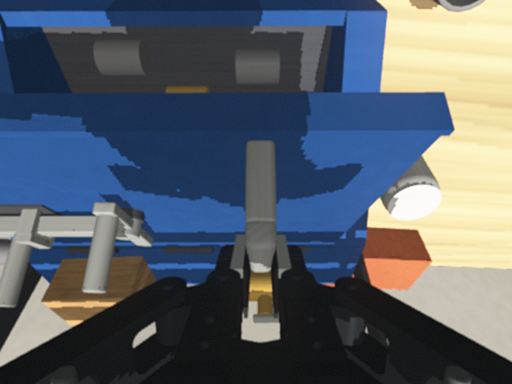

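```bash
cat > q.py <<'E'
from h import *
import sys
for s in sys.argv[1:]:
    im,d,K,R,t=load(s); P=cloud(d,K,R,t); Q=P-W(.04,0,.165)
    hsv=cv2.cvtColor(im,cv2.COLOR_BGR2HSV)
    r=-(Q@EX); z=Q@EZ; y=Q@EY
    m=(hsv[...,0]>105)&(hsv[...,0]<125)&(hsv[...,1]>120)&(d>0)&(np.abs(y)<.15)&(np.hypot(r,z)<.19)&(np.hypot(r,z)>.06)&(r>0)
    ang=np.arctan2(z[m],r[m])+SL
    h,e=np.histogram(ang,bins=np.arange(-.1,1.4,.02)); i=h.argmax(); k=abs(ang-e[i]-.01)<.04
    print(s,"lid angle",np.median(ang[k]).round(3),h[i])
E
python3 q.py wrist8 side8 side7
```

```text
wrist8 lid angle 0.928 21293
side8 lid angle 0.935 503
side7 lid angle 0.488 803
```

Request:
jog_arm(deltas=[[-0.006, 0, -0.003, 0, 0, 0, 0.005], [-0.011, 0, -0.006, 0, 0, 0, 0.005], [-0.015, 0, -0.008, 0, 0, 0, 0.005], [-0.015, 0, -0.008, 0, 0, 0, 0.005]])

```text
time: 11.48
tcp_pos: [0.5151, 0.1112, 0.3391]
eef_rot: [-0.04, 0.966, 0.013, 0.254]
contact_force: [6.8, 6.7, -19.7]
finger_gap: 0.121
```

```bash
python3 - <<'E'
from h import *
o=bot.get_obs(); print(o['finger_gap'],o['contact_force'],delta(lid(.178,.075,.04,1.)))
grab('wrist','wrist9')
E
python3 q.py wrist9
```

```text
0.1214968607479198 [  6.81568457   6.67913028 -19.73328952] [0.0099, 0.0008, 0.0063, 0.23, -0.59, -0.11]
wrist9 lid angle 1.002 16901
```

At the stop: the lid reads 1.00 rad and the force has risen to about 20 N. Letting go and backing out.

Request:
jog_arm(deltas=[[0.004, 0, 0.003, 0, 0, 0, 0.03], [0.004, 0, 0.003, 0, 0, 0, 0.045], [0.004, 0, 0.003, 0, 0, 0, 0.045], [0.004, 0, 0.003, 0, 0, 0, 0.045], [0.004, 0, -0.015, 0, 0, 0, 0.045], [0.004, 0, -0.035, 0, 0, 0, 0.045], [0.004, 0, -0.06, 0, 0, 0, 0.045], [0.004, 0, -0.09, 0, 0, 0, 0.045], [0.02, 0, -0.12, 0, 0, 0, 0.045], [0.02, 0, -0.13, 0, 0, 0, 0.045], [0.02, 0, -0.13, 0, 0, 0, 0.045], [0.02, 0, -0.13, 0, 0, 0, 0.045]])

```text
time: 12.53
tcp_pos: [0.4363, 0.1032, 0.4471]
eef_rot: [-0.04, 0.964, 0.011, 0.261]
contact_force: [-0.3, -0.3, -1.2]
finger_gap: 0.525
```

```bash
python3 - <<'E'
from h import *
o=bot.get_obs(); print(o['time'],o['finger_gap'],o['contact_force'])
for n in('wrist','side','top'): grab(n,n+'10')
im=load('side10')[0]; cv2.imwrite('pics/z_side10.png',cv2.resize(im[80:320,210:410],None,fx=2.4,fy=2.4))
# lid frame check at q=1
im,d,K,R,t=load('wrist10'); P=cloud(d,K,R,t); ux,uy,un=axes(1.0); Q=P-W(.04,0,.165); U=-(Q@ux);Y=Q@uy;N=Q@un
for n,u,y,h in(("pin1",.147,-.015,.056),("knob1",.115,-.086,.062)):
    k=(abs(N-h)<.006)&(abs(U-u)<.015)&(abs(Y-y)<.02)
    print(n,k.sum(),U[k].mean().round(4) if k.any() else '',Y[k].mean().round(4) if k.any() else '')
E
python3 q.py wrist10 side10 top10
```

```text
12.5333 0.5249157228377692 [-0.34443483 -0.28523784 -1.18178006]
pin1 99 0.1503 -0.0135
knob1 88 0.1178 -0.084
wrist10 lid angle 1.001 6447
side10 lid angle 1.01 569
top10 lid angle 1.001 736
```

View pics/z_side10.png

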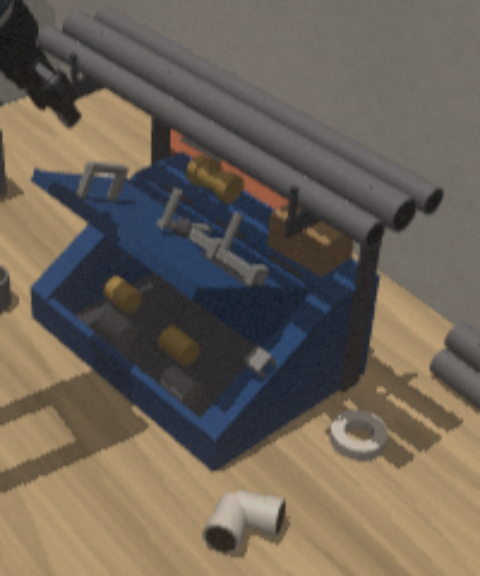

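View pics/wrist10.png

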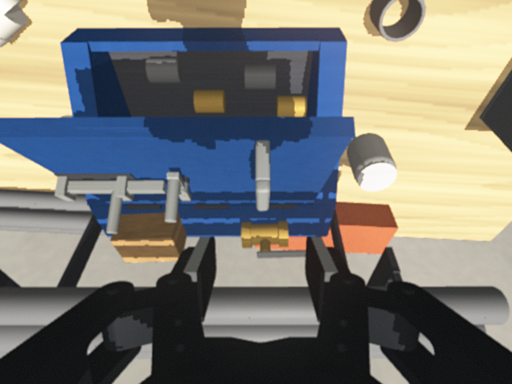

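View pics/top10.png

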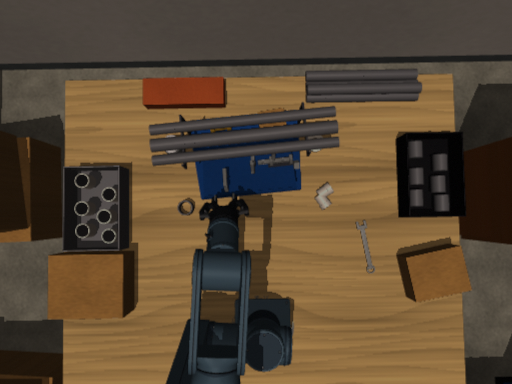

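The lid stands at 1.00 rad in all three views, with the knob and pin where I left them. The bystanders show no shift and the gripper is clear, so I hand in.

```bash
python3 -c "
from h import *
print(bot.close_job())"
```

```text
the job is handed in; nothing more can be done
None
```

The chest is open and the job is handed in, at about 12.7 s of the 58 s allowed. I swung the keeper to its stop, drew the bolt to its stop, raised the lid by its handle to its stop, let go and backed off.

**Last checks before handing in:**
- **Lid:** it stands at 1.00–1.01 rad, measured after release in the wrist, side and top views.
- **Bolt:** with the lid still shut, the knob had moved 37 mm from home. With the lid open it read the same place, 84 mm right of the middle.
- **Keeper:** the pin was 148 mm down the slope and 14 mm right of the middle with the lid shut, which puts the keeper at about 1.4–1.5 rad. It was 2–3 mm further down and at the same place across once the lid was open.
- **Robot:** the gripper was clear of everything, with about 1 N on the wrist. The highest force I read at the end of a move was about 26 N.
- **Bystanders:** in the views where they show, none appears to have moved. I judged this by eye and did not measure it.

**What disagreed:**
- The side and top cameras put the chest about 5 mm further right than the wrist camera did. I went by the wrist camera, and all three grips came out centred.
- The first pull on the lid left it at 0.93 rad, so I pulled a little further to reach the stop.

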